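# Load and lock the bottle shaker

### The arm

A 6-joint arm with a two-finger parallel gripper is mounted at the origin on the work surface. World frame = base frame: x ahead of the robot, y to its left, z up, the work surface at z = 0. Lengths are in m, angles in degrees, forces in N, time in s.
With the tool pointing down it reaches from about 0.4 to 0.925 m from the base axis. Payload 12.5 kg.
Tool frame: the origin (TCP) lies on the centre line of the jaws, within the pads' length; the fingertips stand 8 mm ahead of it and the grasp point (between the pads) lies 11 mm behind it; z points along the fingers, y is the line along which they close (so a half turn about z gives the same grasp; the last joint's range is limited). The gripper opens to 95 mm and grips with 3 to 60 N. Pads are 20 mm wide; open, the fingers measure 119 mm over their backs; the gripper's body (75 mm by 180 mm) begins 59 mm behind the grasp point.
Start: joints at [60.928, 28.126, 89.318, -0, 62.55, -6.05], TCP at [0.244, 0.575, 0.223] pointing down, gripper open.
Joint ranges: [-177.58, 177.58], [-47.91, 125.51], [2.72, 160], [-65.01, 245.01], [3.68, 167.84], [-153.87, 153.87]. Speed limits (degrees/s): [127.2, 127.2, 159.86, 180, 180, 180].

### API

Orientations are given as a 3x3 rotation matrix whose columns are the frame's x, y, z axes.
In Python, from workcell import sensors, imaging, manip gives the robot as it stands.
- The arm moves only by the tool play_rows, never from a script. Its argument "commands" is one flat list of numbers, 5 for each row, row after row: the finger opening in mm, from 0 to 95.1, then the shift along the tool's x, y, z in mm, then the turn about the tool's z in degrees. In form: [grip, dx, dy, dz, turn, grip, dx, dy, dz, turn, ...]. A call has 1 to 20 rows; each row shifts and turns the commanded pose from where the row before left it, along the tool's axes as they then stand; what a row does not reach is not made up. A row lasts 1/12 s, in which the tool goes at most 41.7 mm and 7.16 degrees, less where a joint would pass 70% of its speed; a pose out of reach is approached as far as the arm can. A call is refused whole if a number of a shift passes 41.7 or a number of a turn 7.16, either way. A call with a gripper value outside its range is refused whole. The fingers move at their own pace and stop on an object; the grip force is fixed at half the most. Time passes only in rows, so rows that do not move let the fingers close. It gives the time, the measured TCP pose, the force, the opening and the grip force at its end, in the units of the state.
- sensors.state(): the state, without advancing time (a new reading comes with each control period).
- imaging.snapshot(name): name is "side" or "top"; returns a dict with "image" (420x560x3 uint8, blue, green, red), "depth" (420x560 float32, m along the optical axis (not along the pixel's ray), 0 where there is no reading), "intrinsics" (3x3 intrinsics, pixels), "cam_to_world" (4x4, takes a point from camera to world coordinates). Camera axes: x right, y down, z forward; pixel columns grow to the right and rows downward; lengths in m; the calibration is good to about 2 mm. A picture is of the moment at which its call begins.
- manip.close_job(): hands the job in; it is judged then, once.
The state is a dict: "t": time; "joint_positions": joint angles; "qvel": joint speeds; "joint_efforts": joint torques, N m; "tool_pos": TCP position; "orientation": TCP orientation; "contact_force": force on the tool from outside, world axes, zero at the start; "wrist_torque": the same for the moment, N m; "gripper_width": opening from 0.0 (shut) to 1.0 (fully open); "gripper_force": force on a finger pad.
Only numpy, scipy, OpenCV 4.12 (cv2) and the standard library are available. Lean on these libraries where they do the work, as an engineer would, in place of code of your own. Each camera call takes 0.05 s, during which the arm holds its last target. There are 200 camera calls.

### The job

Stand every fallen amber sample bottle upright on the shaker's black platform, then slide the clamp bar fully home towards the bottles, turn the red turnbutton fully round in front of the bar to lock it, and last of all set the speed dial to 4 (the orange mark). Leave the other things on the bench alone, and leave all the bottles standing.

Things in the scene. Friction and masses are not known exactly. Their poses are not given: they have to be found in the camera images.
- bottle1: square amber sample bottle with a round blue cap, lying on its side on the bench at the start (may be absent). Origin at the centre of its base, own x along the bottle to the cap (x points up when it stands). Body 60 x 60 mm square (sides square to own y and z) from x = 0 to 76 mm; cap 40 mm in diameter, x = 90 to 120 mm; 0.3 kg, heavy thick base
- bottle2: square amber sample bottle with a round blue cap, lying on its side on the bench at the start (may be absent). Origin at the centre of its base, own x along the bottle to the cap (x points up when it stands). Body 60 x 60 mm square (sides square to own y and z) from x = 0 to 76 mm; cap 40 mm in diameter, x = 90 to 120 mm; 0.3 kg, heavy thick base
- bottle3: square amber sample bottle with a round blue cap, lying on its side on the bench at the start (may be absent). Origin at the centre of its base, own x along the bottle to the cap (x points up when it stands). Body 60 x 60 mm square (sides square to own y and z) from x = 0 to 76 mm; cap 40 mm in diameter, x = 90 to 120 mm; 0.3 kg, heavy thick base
- bottle4: square amber sample bottle with a round blue cap, lying on its side on the bench at the start (may be absent). Origin at the centre of its base, own x along the bottle to the cap (x points up when it stands). Body 60 x 60 mm square (sides square to own y and z) from x = 0 to 76 mm; cap 40 mm in diameter, x = 90 to 120 mm; 0.3 kg, heavy thick base
- shaker: low white bottle shaker, fixed. Origin on the bench under the platform's middle; x to the back fence (away from the operator), y left, z up. Deck top at z 80 mm, x -90..90, y -300..240 mm. Platform (black mat): back fence inner face x = 82 mm, side fences inner faces y = -161, 161 mm, fences 30 mm high, sliding clamp bar in front. Four bottles fit in a row, e.g. x = 30, y = -112, -37, 37, 112 mm
- bar (a joint): slide of the clamp bar towards the back fence (m): 0 = fully open, gap to the back fence 120 mm; 0.05 = fully home at its stop, gap 70 mm. Held by friction (about 5 N). The aluminium bar is 16 mm thick, 336 mm long, its top 23 mm above the deck; a black post in front of its middle moves it
- post_top (a point): centre of the top of the clamp bar's upright black post, 22 mm in diameter, top 55 mm and foot 13 mm above the deck (135 mm and 93 mm above the bench); it stands 62 mm in front of the bar's middle line and moves with the bar along the shaker's x
- turnbutton (a joint): angle of the red turnbutton (rad) about its vertical pivot left of the clamp bar: 0 = unlocked, arm pointing to the operator (shaker -x); 1.57 = locked at its stop, arm pointing to the shaker's right (-y), lying along the front of the closed bar. Grows counterclockwise seen from above; held by friction
- button_pivot (a point): top of the turnbutton on its pivot axis, 115 mm above the bench; own x along the arm towards its end, z up. The arm is a bar 16 mm wide and 26 mm high (underside 9 mm above the deck), from 15 mm behind the pivot to 85 mm beyond it; the round hub is 32 mm across. Pivot at shaker x = -13, y = 205 mm
- button_end (a point): top of the turnbutton's arm 80 mm from the pivot axis (5 mm short of its end)
- dial (a joint): angle of the black speed dial (rad), growing clockwise seen from above: 0 = mark 0, 0.45 rad per mark, so mark 4 is 1.8 rad; stop at 2.7 (mark 6). Held by friction
- dial_top (a point): centre of the dial's top, on its vertical axis, 124 mm above the bench; own x along the white pointer line. The grip is a bar 58 mm long (along x), 14 mm wide, 30 mm high on a round skirt 64 mm across. Seven marks without figures stand round it on a blue disc: 0 at the anticlockwise end, then 1 to 6 clockwise; mark 4 is the longer orange one
- beaker: glass beaker, 70 mm across and 85 mm tall; a bystander, loose on the bench; origin at the centre of its underside, z up
- flask: green glass conical flask, 84 mm across at the foot, 118 mm tall; a bystander, loose on the bench; origin at the centre of its underside, z up
- dish: clear flat round dish, 90 mm across, 16 mm high; a bystander, loose on the bench; origin at the centre of its underside, z up
- tipbox: orange tip box, 70 x 70 x 50 mm; a bystander, loose on the bench; origin at the centre of its underside, z up
- timer: yellow bench timer, 60 x 75 x 22 mm; a bystander, loose on the bench; origin at the centre of its underside, z up
Things that resemble listed ones, but are neither listed nor needed, are in the scene too. What is shaped like the bottle2 but purple is not meant.

How it is judged:
By the outcome, as a careful person would: the job done as asked, in the order asked, and still so for the second after the job is handed in, with the robot touching nothing.
Of bottle1, bottle2, bottle3, bottle4 only 2 to 3 are there at a start; the rules pass over those that are not, and their reading is None.
At some moment in a run one of bottle1, bottle2, bottle3, bottle4 may be knocked a few centimetres aside while the robot is not near it.
Once in a run the grip may slacken for a moment while it holds something.
It also fails if it takes over 210 s, if anything falls off the work surface, if the arm or the gripper's body presses on something with over 40 N, if the wrist force passes 120 N, or if a joint passes its speed limit or range.

## Working session

There is one attempt and no reset: what is moved stays moved. The work goes in short steps, Python scripts to look and compute and a tool call to move; the robot and the scene stay as the last step left them, time stands still between calls to the robot, and variables do not carry over. Pictures are saved under pics/ and viewed, at most 14 in all, crops included, and the job is handed in when it is done.

Besides the shell and the picture viewer there is one more tool, called by a JSON object that holds its "api" and its "payload". play_rows: Moves the arm, as the interface text tells. Its arguments: {"type":"object","properties":{"commands":{"type":"array","items":{"type":"number"}}},"required":["commands"]}

```bash
ls; mkdir -p pics
python3 - <<'E'
from workcell import sensors, imaging
import cv2,numpy as np
print(sensors.state())
for n in("top","side"):
    s=imaging.snapshot(n); cv2.imwrite(f"pics/{n}0.png",s["image"]); np.savez(f"{n}0.npz",**s); print(s["intrinsics"],s["cam_to_world"])
E
```

```text
pics
{'t': 0.0, 'joint_positions': array([ 6.09304023e+01,  2.81623946e+01,  8.93508571e+01,  6.13709170e-04,
        6.25480910e+01, -6.05094425e+00]), 'qvel': array([ 0.09132089,  0.01254313, -0.13783294,  0.08117439,  0.08451995,
        0.02246592]), 'joint_efforts': array([ 2.53038808e-03, -6.12629271e+01, -2.58194286e+01,  6.93621137e-02,
        4.80761065e-02, -9.82802499e-05]), 'tool_pos': array([0.24426067, 0.575036  , 0.22207635]), 'orientation': array([[-9.20375631e-01,  3.91035060e-01, -5.28496906e-04],
       [ 3.91035398e-01,  9.20375168e-01, -9.31145245e-04],
       [ 1.22304992e-04, -1.06366439e-03, -9.99999427e-01]]), 'contact_force': array([ 0.0761382 , -0.0260914 , -0.13095234]), 'wrist_torque': array([ 0.0417422 , -0.02743154,  0.00335606]), 'gripper_force': 0.0, 'gripper_width': 0.9997617200923774}
[[427.86784759   0.         275.21170055]
 [  0.         427.86784759 211.24403697]
 [  0.           0.           1.        ]] [[ 0.01488865 -0.99831867  0.05601933  0.39759975]
 [-0.99987673 -0.01514436 -0.00414291  0.02905418]
 [ 0.00498432 -0.05595074 -0.99842109  1.46528074]
 [ 0.          0.          0.          1.        ]]
[[385.32483337   0.         283.33946403]
 [  0.         385.32483337 213.72395076]
 [  0.           0.           1.        ]] [[ 0.83348053 -0.37611872  0.40477761 -0.00979043]
 [-0.55207495 -0.53652883  0.63823982 -0.71181581]
 [-0.02287908 -0.75542804 -0.65483206  0.89725892]
 [ 0.          0.          0.          1.        ]]
```

View pics/top0.png

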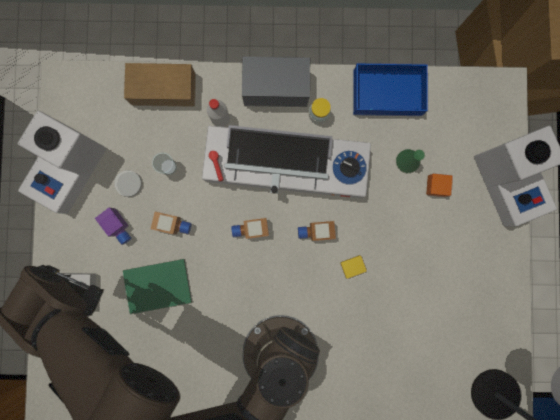

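View pics/side0.png

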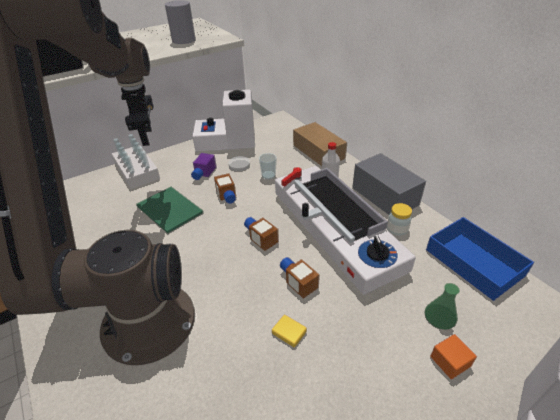

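The views show three amber bottles lying in front of the shaker: top-image pixels about (168,223), (252,229) and (318,231). The purple look-alike is at (115,225). The shaker's red turnbutton is at (215,165), the post at (275,188) and the dial at (349,167). Next I'll measure these.

```bash
cat > h.py <<'E'
import cv2,numpy as np
from workcell import sensors, imaging
def snap(n="top"):
    s=imaging.snapshot(n); d=s["depth"]; K=s["intrinsics"]
    v,u=np.mgrid[:d.shape[0],:d.shape[1]]
    P=np.stack([(u-K[0,2])/K[0,0]*d,(v-K[1,2])/K[1,1]*d,d],-1)
    T=s["cam_to_world"]; W=P@T[:3,:3].T+T[:3,3]; W[d==0]=-9
    return s,W,cv2.cvtColor(s["image"],cv2.COLOR_BGR2HSV)
def rect(p):
    r=cv2.minAreaRect((p[:,:2]*1000).astype(np.float32)); return r,cv2.boxPoints(r)
def comps(m,a=15):
    n,l,st,c=cv2.connectedComponentsWithStats(m.astype(np.uint8)); return [l==i for i in range(1,n) if st[i,4]>=a]
def bottles(s,W,H):
    blue=(H[...,0]>105)&(H[...,0]<125)&(H[...,1]>120)&(H[...,2]>50)
    amb=(H[...,0]>4)&(H[...,0]<20)&(H[...,1]>120)
    k=np.ones((3,3),np.uint8)
    for c in comps(cv2.morphologyEx(amb.astype(np.uint8),cv2.MORPH_CLOSE,np.ones((9,9)))>0,80):
        w=W[c]; top=w[(w[:,2]>.045)&(w[:,2]<.075)]
        if len(top)<60: continue
        r,b=rect(top)
        if max(r[1])>110: continue
        cc=np.array(r[0]); m=blue&(np.hypot(W[...,0]*1000-cc[0],W[...,1]*1000-cc[1])<90)&(W[...,2]>.01)
        q=W[m]; 
        if len(q)<8: continue
        cr,_=rect(q); d=np.array(cr[0])-cc
        print("body",np.round(cc,1),np.round(r[1],1),"ang",round(r[2],1),"ztop",round(np.median(top[:,2]),4),"| cap",np.round(cr[0],1),np.round(cr[1],1),"zmax",round(q[:,2].max(),3),"dir",round(np.degrees(np.arctan2(d[1],d[0])),1),"dist",round(np.hypot(*d),1),len(q))
E
python3 - <<'E'
from h import *
s,W,H=snap(); bottles(s,W,H)
m=(abs(W[...,2]-.08)<.008)&(H[...,1]<60)&(H[...,2]>90)
for c in comps(m,150):
    r,b=rect(W[c]); print("deck?",r,b.tolist(),np.median(W[c][:,2]))
red=((H[...,0]<6)|(H[...,0]>174))&(H[...,1]>150)&(H[...,2]>70)&(W[...,2]>.1)&(W[...,2]<.13)
for c in comps(red,8): print("red",rect(W[c])[0],np.median(W[c][:,2]))
print([np.round(W[v,u],3) for u,v in((275,189),(349,167),(278,150),(168,162),(215,108))])
im=cv2.resize(s["image"][115:250,140:400],None,fx=3,fy=3,interpolation=cv2.INTER_CUBIC); cv2.imwrite("pics/c1.png",im)
E
```

```text
body [ 406.6 -105. ] [63.6 32.4] ang 31.0 ztop 0.0581 | cap [411.4 -68.3] [29.9 23.9] zmax 0.054 dir 82.5 dist 37.0 69
body [ 417.5 -159.7] [52.7 24.4] ang 0.2 ztop 0.0599 | cap [411.3 -75.3] [30.5  8.3] zmax 0.054 dir 94.2 dist 84.6 25
deck? ((655.3251342773438, 144.58273315429688), (228.2191162109375, 180.42689514160156), 84.5274887084961) [[554.6404418945312, 39.596763610839844], [734.2449340820312, 22.389793395996094], [756.0098266601562, 249.56869506835938], [576.4053344726562, 266.7756652832031]] 0.07953727379931697
deck? ((629.599609375, -136.69700622558594), (288.1495056152344, 180.95431518554688), 84.69953918457031) [[526.1998901367188, -271.79754638671875], [706.3804321289062, -288.51385498046875], [732.9993286132812, -1.596466064453125], [552.8187866210938, 15.119842529296875]] 0.07975567122328009
deck? ((586.8507080078125, -775.8154296875), (262.355712890625, 155.37742614746094), 22.395734786987305) [[435.96746826171875, -753.9653930664062], [495.16656494140625, -897.6233520507812], [737.7339477539062, -797.6654663085938], [678.5348510742188, -654.0075073242188]] 0.07991928515568059
deck? ((557.4918212890625, 761.0830078125), (153.0953826904297, 148.8546142578125), 62.5997428894043) [[456.1867370605469, 727.3746337890625], [588.3418579101562, 658.8712158203125], [658.796875, 794.7913818359375], [526.6417846679688, 863.2947998046875]] 0.07907490771574077
red ((615.6843872070312, 215.8455352783203), (91.462158203125, 22.690855026245117), 11.770268440246582) 0.11487156403098542
[array([0.542, 0.025, 0.137]), array([ 0.618, -0.209,  0.115]), array([0.676, 0.017, 0.077]), array([0.643, 0.394, 0.005]), array([0.785, 0.214, 0.169])]
```

View pics/c1.png

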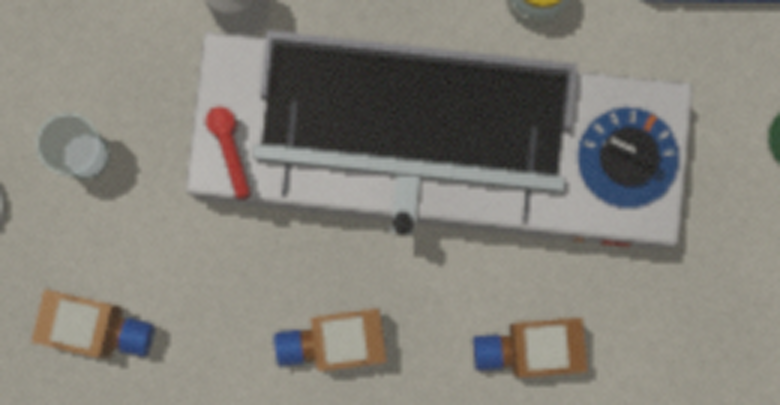

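The crop shows the three bottles (caps left, left and right), the bar open, the button arm pointing mostly to the operator, the dial pointer up-left and the orange mark up-right. The shaker origin is about (644, 19) mm with yaw -5.3°. I'll switch bottle detection to height.

```bash
cat >> h.py <<'E'
O=np.array([644.,18.9]); R=np.array([[.9957,.0924],[-.0924,.9957]])  # columns xhat,yhat
def sh(x,y): return O+R@np.array([x,y])
def tosh(p): return R.T@(np.asarray(p)[:2]-O)
def bottles(s,W,H):
    h=(W[...,2]>.015)&(W[...,2]<.09)&(W[...,0]>.3)&(W[...,0]<.54)&(abs(W[...,1])<.5)
    for c in comps(h,80):
        b=c&(W[...,2]>.05)&~((H[...,0]>100)&(H[...,0]<130)&(H[...,1]>120))
        bl=c&(H[...,0]>105)&(H[...,0]<125)&(H[...,1]>120)
        if bl.sum()<10 or b.sum()<40: continue
        r,_=rect(W[b]); cr,_=rect(W[bl]); d=np.array(cr[0])-r[0]
        print("hue",np.median(H[...,0][b]),"body",np.round(r[0],1),np.round(r[1],1),"ang",round(r[2],1),"z",round(np.median(W[b][:,2]),3),"cap",np.round(cr[0],1),np.round(cr[1],1),"dir",round(np.degrees(np.arctan2(d[1],d[0])),1),"dist",round(np.hypot(*d),1))
def st():
    s=sensors.state(); o=s["orientation"]
    print("t",round(s["t"],2),"tcp",np.round(s["tool_pos"]*1000,1),"yaz",round(np.degrees(np.arctan2(o[1,1],o[0,1])),2),"grip",round(s["gripper_width"]*95.1,1),round(s["gripper_force"],1),"F",np.round(s["contact_force"],1),"j6",round(s["joint_positions"][5],1)); return s
def go(x,y,z=None,yaz=None):
    "rows needed: tool-frame shift to world mm target, turn"
    s=st(); o=s["orientation"]; p=s["tool_pos"]*1000
    t=np.array([x,y,p[2] if z is None else z]); a=np.degrees(np.arctan2(o[1,1],o[0,1]))
    print("tool shift now",np.round(o.T@(t-p),1),"turn",None if yaz is None else round((a-yaz+180)%360-180,1))
    if yaz is not None:
        b=np.radians(yaz); y_=np.array([np.cos(b),np.sin(b),0]); z_=np.array([0,0,-1.]); x_=np.cross(y_,z_)
        print("shift after turn",np.round(np.stack([x_,y_,z_])@(t-p),1))
E
python3 - <<'E'
from h import *
s,W,H=snap(); bottles(s,W,H)
m=(W[...,2]>.125)&(W[...,2]<.15)&(abs(W[...,0]-.54)<.04)&(abs(W[...,1]-.02)<.04); print("post",rect(W[m])[0],m.sum())
v,u=np.mgrid[:420,:560]
dm=(H[...,0]>100)&(H[...,0]<125)&(H[...,1]>100)&(abs(W[...,0]-.62)<.06)&(abs(W[...,1]+.21)<.06)
r,_=rect(W[dm]); print("dial disc",r,tosh(r[0]))
g=(W[...,2]>.105)&(W[...,2]<.135)&(abs(W[...,0]-.62)<.05)&(abs(W[...,1]+.21)<.05); r,_=rect(W[g]);print("grip",r,g.sum(),tosh(r[0]))
e=dm; 
og=(H[...,0]<18)&(H[...,1]>120)&(abs(W[...,0]-.62)<.07)&(abs(W[...,1]+.21)<.07)&(W[...,2]>.07); print("orange",W[og].mean(0),og.sum())
wp=(H[...,1]<70)&(H[...,2]>150)&g; print("pointer",W[wp].mean(0) if wp.any() else None,wp.sum())
print(sh(-13,205))
E
```

```text
hue 16.0 body [432.3 381.8] [91.6 60.7] ang 77.1 z 0.06 cap [421.  322.9] [27.  31.8] dir -100.9 dist 60.0
hue 16.0 body [417.  107.3] [ 60.2 118.4] ang 8.8 z 0.06 cap [411.5 153.7] [30.  24.2] dir 96.8 dist 46.7
hue 15.0 body [ 414.7 -128.3] [60.2 90.9] ang 5.4 z 0.06 cap [409.8 -66.8] [27.1 26. ] dir 94.6 dist 61.7
post ((542.22314453125, 28.344676971435547), (18.86090087890625, 18.789222717285156), 0.7131245136260986) 37
dial disc ((622.8804931640625, -214.87294006347656), (104.22864532470703, 103.09335327148438), 34.287132263183594) [   0.57192671 -234.71915885]
grip ((622.19677734375, -215.50306701660156), (56.4720573425293, 15.247846603393555), 66.21161651611328) 101 [-5.06254065e-02 -2.35409752e+02]
orange [ 0.66164201 -0.23818767  0.08295689] 5
pointer None 0
[649.9979 224.2197]
```

Run:
```python
from h import *
go(419.1,324.1,200,-13)
```

```text
t 0.2 tcp [244.3 575.1 222.3] yaz 66.98 grip 95.1 0.0 F [ 0.7 -0.6  0.1] j6 -6.1
tool shift now [-259.  -162.7   22.4] turn 80.0
shift after turn [-205.3  226.7   22.3]
```

{"api": "play_rows", "payload": {"commands": [80,0,0,0,7,80,0,0,0,7,80,0,0,0,7,80,0,0,0,7,80,0,0,0,7,80,0,0,0,7,80,0,0,0,7,80,0,0,0,7,80,0,0,0,7,80,0,0,0,7,80,0,0,0,7,80,0,0,0,3,80,-25.7,28.3,2.8,0,80,-25.7,28.3,2.8,0,80,-25.7,28.3,2.8,0,80,-25.7,28.3,2.8,0,80,-25.7,28.3,2.8,0,80,-25.7,28.3,2.8,0,80,-25.7,28.3,2.8,0,80,-25.4,28.6,2.7,0]}}

```text
t: 1.87
tool_pos: [0.4197, 0.3225, 0.2003]
orientation: [[0.225, 0.974, 0.0], [0.974, -0.225, 0.0], [0.0, 0.0, -1.0]]
contact_force: [0.8, 0.2, 0.1]
gripper_width: 0.844
gripper_force: 0.0
```

Run:
```python
from h import *
s,W,H=snap(); bottles(s,W,H)
go(419.1,324.1,19,-13)
```

```text
hue 16.0 body [417.2 106.9] [ 60.5 117.7] ang 8.9 z 0.06 cap [411.4 153.5] [30.3 23.5] dir 97.0 dist 46.9
hue 16.0 body [ 413.3 -113.3] [ 60.6 120.2] ang 5.1 z 0.06 cap [411.4 -68. ] [30.1 23.5] dir 92.4 dist 45.3
t 1.92 tcp [422.8 318.3 199.7] yaz -13.16 grip 79.9 0.0 F [ 4.3 -1.8  0.1] j6 43.1
tool shift now [  5.   -5.  180.7] turn -0.2
shift after turn [  4.8  -4.9 180.7]
```

{"api": "play_rows", "payload": {"commands": [70,0,0,30,0,70,0,0,30,0,70,0,0,30,0,70,0,0,30,0,70,0,0,15,0,70,0,0,0,0,70,0,0,0,0]}}

```text
t: 2.5
tool_pos: [0.4189, 0.3241, 0.0651]
orientation: [[0.225, 0.974, -0.001], [0.974, -0.225, -0.001], [-0.001, -0.001, -1.0]]
contact_force: [-0.2, 0.6, 1.1]
gripper_width: 0.736
gripper_force: 0.0
```

Run:
```python
from h import *
go(419.1,324.1,19,-13)
```

```text
t 2.5 tcp [418.9 324.1  65.1] yaz -13.02 grip 70.0 0.0 F [-0.2  0.6  1.1] j6 43.6
tool shift now [ 0.1  0.3 46.1] turn -0.0
shift after turn [ 0.   0.2 46.1]
```

{"api": "play_rows", "payload": {"commands": [70,0,0,20,0,70,0,0,16,0,70,0,0,10,0,70,0,0,0,0,20,0,0,0,0,20,0,0,0,0,20,0,0,0,0,20,0,0,0,0,20,0,0,0,0,20,0,0,0,0,20,0,0,0,0,20,0,0,0,0]}}

```text
t: 3.5
tool_pos: [0.4192, 0.3242, 0.0198]
orientation: [[0.225, 0.974, 0.001], [0.974, -0.225, 0.0], [0.0, 0.0, -1.0]]
contact_force: [-0.5, -0.9, 5.9]
gripper_width: 0.412
gripper_force: 29.9
```

Run:
```python
from h import *
st()
s,W,H=snap("side"); cv2.imwrite("pics/s1.png",s["image"][100:300,100:360].repeat(2,0).repeat(2,1))
a=np.radians(np.linspace(15.9,105.9,11)); p=109.2*np.stack([np.cos(a),np.sin(a)],1); print(np.round(np.diff(p,axis=0),1).tolist())
```

```text
t 3.5 tcp [419.2 324.2  19.8] yaz -13.01 grip 39.2 29.9 F [-0.5 -0.9  5.9] j6 43.6
[[-6.0, 16.1], [-8.4, 14.9], [-10.6, 13.4], [-12.6, 11.6], [-14.3, 9.5], [-15.6, 7.1], [-16.5, 4.6], [-17.0, 2.0], [-17.1, -0.7], [-16.8, -3.4]]
```

View pics/s1.png

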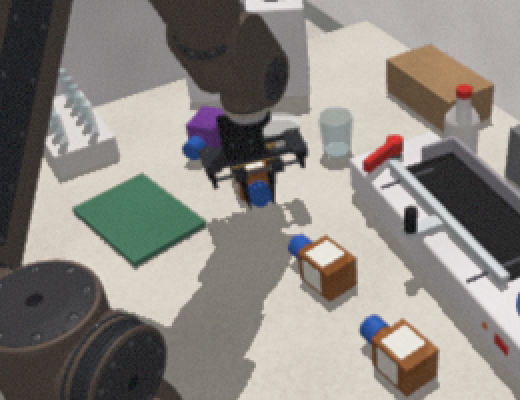

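{"api": "play_rows", "payload": {"commands": [20,3,0,-8.1,0,20,3,0,-8,0,20,4.2,0,-7.5,0,20,4.2,0,-7.4,0,20,5.3,0,-6.7,0,20,5.3,0,-6.7,0,20,6.3,0,-5.8,0,20,6.3,0,-5.8,0,20,7.1,0,-4.8,0,20,7.2,0,-4.7,0,20,7.8,0,-3.6,0,20,7.8,0,-3.5,0,20,8.2,0,-2.3,0,20,8.3,0,-2.3,0,20,8.5,0,-1,0,20,8.5,0,-1,0,20,8.5,0,0.3,0,20,8.6,0,0.4,0,20,8.4,0,1.7,0,20,8.4,0,1.7,0]}}

```text
t: 5.22
tool_pos: [0.4496, 0.4562, 0.0942]
orientation: [[0.225, 0.974, -0.0], [0.974, -0.225, -0.0], [-0.0, -0.0, -1.0]]
contact_force: [0.2, -2.6, -1.9]
gripper_width: 0.416
gripper_force: 30.0
```

Run:
```python
from h import *
st()
s,W,H=snap("side"); cv2.imwrite("pics/s2.png",s["image"][100:300,100:360].repeat(2,0).repeat(2,1))
```

```text
t 5.22 tcp [449.6 456.2  94.2] yaz -13.02 grip 39.6 30.0 F [ 0.2 -2.6 -1.9] j6 52.5
```

View pics/s2.png

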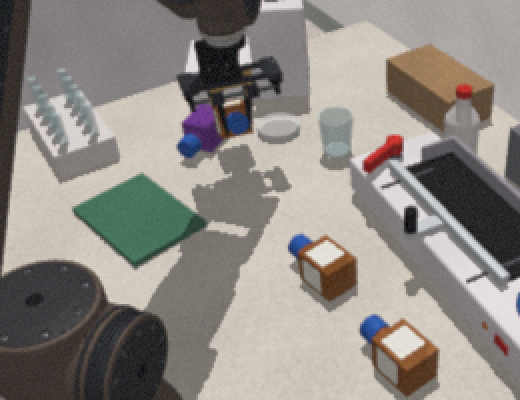

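The bottle came up held stiffly and level, so pad friction exceeds gravity's torque. I'll set it back and try a lighter grip by commanding an opening close to the cap's width.

{"api": "play_rows", "payload": {"commands": [20,-18,0,0,0,20,-28,0,0,0,20,-28,0,0,0,20,-28,0,0,0,20,-28,0,0,0,20,0,0,20,0,20,0,0,20,0,20,0,0,20,0,20,0,0,9,0,20,0,0,3,0,20,0,0,2,0,20,0,0,0,0,38,0,0,0,0,38,0,0,0,0,38,0,0,0,0]}}

```text
t: 6.52
tool_pos: [0.4203, 0.3292, 0.021]
orientation: [[0.225, 0.974, 0.001], [0.974, -0.225, 0.001], [0.001, 0.001, -1.0]]
contact_force: [-0.6, -2.0, 0.1]
gripper_width: 0.415
gripper_force: 30.0
```

{"api": "play_rows", "payload": {"commands": [39.2,0,0,0,0,39.2,0,0,0,0,39.2,0,0,0,0]}}

```text
t: 6.77
tool_pos: [0.4203, 0.3291, 0.0206]
orientation: [[0.225, 0.974, 0.001], [0.974, -0.225, 0.0], [0.001, 0.0, -1.0]]
contact_force: [-1.3, -0.0, 1.1]
gripper_width: 0.418
gripper_force: 25.8
```

{"api": "play_rows", "payload": {"commands": [39.6,0,0,0,0,39.6,0,0,0,0,39.6,0,0,0,0]}}

```text
t: 7.02
tool_pos: [0.4203, 0.3291, 0.0206]
orientation: [[0.225, 0.974, 0.0], [0.974, -0.225, 0.0], [0.001, 0.0, -1.0]]
contact_force: [-0.3, 0.5, 3.0]
gripper_width: 0.419
gripper_force: 11.0
```

{"api": "play_rows", "payload": {"commands": [39.8,0,0,0,0,39.8,0,0,0,0,39.8,0,0,0,0]}}

```text
t: 7.27
tool_pos: [0.4203, 0.3291, 0.0205]
orientation: [[0.225, 0.974, 0.0], [0.974, -0.225, 0.0], [0.0, 0.0, -1.0]]
contact_force: [0.2, 1.4, 4.0]
gripper_width: 0.423
gripper_force: 4.6
```

{"api": "play_rows", "payload": {"commands": [39.7,3,0,-8.1,0,39.7,3,0,-8,0,39.7,4.2,0,-7.5,0,39.7,4.2,0,-7.4,0,39.7,5.3,0,-6.7,0,39.7,5.3,0,-6.7,0,39.7,6.3,0,-5.8,0,39.7,6.3,0,-5.8,0,39.7,7.1,0,-4.8,0,39.7,7.2,0,-4.7,0,39.7,0,0,0,0]}}

```text
t: 8.18
tool_pos: [0.4323, 0.381, 0.0868]
orientation: [[0.225, 0.974, 0.001], [0.974, -0.225, 0.001], [0.001, 0.001, -1.0]]
contact_force: [-0.9, -1.7, 2.0]
gripper_width: 0.422
gripper_force: 8.4
```

Run:
```python
from h import *
st()
s,W,H=snap("side"); cv2.imwrite("pics/s3.png",s["image"][100:300,100:360].repeat(2,0).repeat(2,1))
```

```text
t 8.18 tcp [432.3 381.   86.8] yaz -12.98 grip 40.1 8.4 F [-0.9 -1.7  2. ] j6 47.8
```

View pics/s3.png

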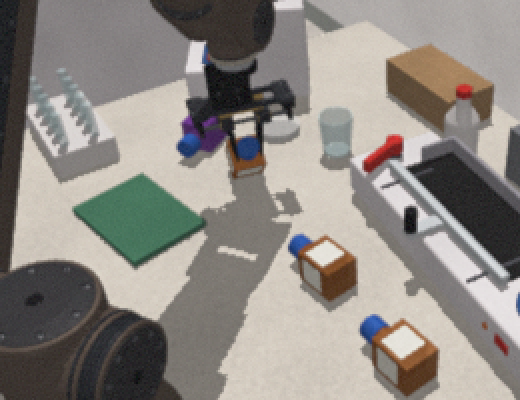

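{"api": "play_rows", "payload": {"commands": [39.7,0,0,-8,0,39.7,0,0,-8,0,39.7,0,0,-8,0,39.7,0,0,-8,0,39.7,0,0,0,0,39.7,0,0,0,0,39.7,0,0,0,0,39.7,0,0,0,0,39.7,0,0,0,0]}}

```text
t: 8.98
tool_pos: [0.4317, 0.3794, 0.1176]
orientation: [[0.225, 0.974, -0.001], [0.974, -0.225, -0.0], [-0.0, -0.0, -1.0]]
contact_force: [-0.3, 0.5, -2.7]
gripper_width: 0.416
gripper_force: 9.2
```

```bash
cat >> h.py <<'E'
def held(n="side"):
    "amber body & cap points near the gripper, world mm"
    s,W,H=snap(n); p=sensors.state()["tool_pos"]
    near=(np.hypot(W[...,0]-p[0],W[...,1]-p[1])<.13)&(W[...,2]>.003)
    a=near&(H[...,0]>4)&(H[...,0]<20)&(H[...,1]>120); b=near&(H[...,0]>105)&(H[...,0]<125)&(H[...,1]>120)
    for k,m in(("amber",a),("blue",b)):
        if m.sum()>5: print(n,k,m.sum(),"p5/50/95",np.round(np.percentile(W[m]*1000,[5,50,95],axis=0)).tolist())
E
python3 - <<'E'
from h import *
st(); held(); held("top")
E
```

```text
t 8.98 tcp [431.7 379.4 117.6] yaz -13.02 grip 39.6 9.2 F [-0.3  0.5 -2.7] j6 47.7
side amber 190 p5/50/95 [[396.0, 344.0, 27.0], [416.0, 356.0, 95.0], [450.0, 386.0, 107.0]]
side blue 121 p5/50/95 [[406.0, 354.0, 116.0], [423.0, 363.0, 136.0], [444.0, 382.0, 144.0]]
top amber 75 p5/50/95 [[407.0, 340.0, 90.0], [435.0, 352.0, 95.0], [451.0, 358.0, 132.0]]
```

Run:
```python
from h import *
print(sh(43,75)); go(*sh(43,75),240,-5.3)
```

```text
[693.7451  89.6043]
t 9.08 tcp [431.8 379.4 117.7] yaz -13.02 grip 39.9 9.2 F [ 0.1 -0.1 -4.3] j6 47.7
tool shift now [-223.4  320.5 -122.4] turn -7.7
shift after turn [-264.4  287.6 -122.3]
```

{"api": "play_rows", "payload": {"commands": [38,0,0,0,0,38,0,0,-12,-3.9,38,0,0,-25,-3.8,38,0,0,-30,0,38,0,0,-30,0,38,0,0,-25.3,0,38,-12,13.6,0,0,38,-18,20,0,0,38,-22,24,0,0,38,-22,24,0,0,38,-22,24,0,0,38,-22,24,0,0,38,-22,24,0,0,38,-22,24,0,0,38,-22,24,0,0,38,-22,24,0,0,38,-22,24,0,0,38,-20,22,0,0,38,-12,13,0,0,38,-4.4,3,0,0]}}

```text
t: 10.75
tool_pos: [0.6952, 0.087, 0.2393]
orientation: [[0.095, 0.995, -0.0], [0.995, -0.095, -0.0], [-0.0, -0.0, -1.0]]
contact_force: [-0.2, -0.6, -4.4]
gripper_width: 0.415
gripper_force: 30.0
```

Run:
```python
from h import *
go(*sh(43,75),185,-5.3);held()
```

```text
t 10.75 tcp [695.2  87.  239.3] yaz -5.45 grip 39.4 30.0 F [-0.2 -0.6 -4.4] j6 7.2
tool shift now [ 2.5 -1.6 54.3] turn -0.2
shift after turn [ 2.5 -1.7 54.3]
side amber 303 p5/50/95 [[661.0, 54.0, 144.0], [674.0, 65.0, 215.0], [714.0, 109.0, 226.0]]
side blue 145 p5/50/95 [[670.0, 62.0, 238.0], [686.0, 70.0, 258.0], [705.0, 88.0, 271.0]]
```

{"api": "play_rows", "payload": {"commands": [38,0,0,15,0,38,0,0,20,0,38,0,0,15,0,38,0,0,5,0,39.6,0,0,0,0,39.7,0,0,0,0,39.7,0,0,3,0,39.7,0,0,3,0,39.7,0,0,2,0,39.7,0,0,2,0,39.7,0,0,1,0,39.7,0,0,0,0,39.7,0,0,0,0]}}

```text
t: 11.88
tool_pos: [0.6943, 0.0902, 0.1766]
orientation: [[0.093, 0.996, 0.004], [0.996, -0.093, 0.001], [0.001, 0.003, -1.0]]
contact_force: [-2.9, 2.5, 8.6]
gripper_width: 0.417
gripper_force: 9.7
```

Run:
```python
from h import *
go(*sh(43,75),174,-5.3);held();held("top")
```

```text
t 11.88 tcp [694.3  90.2 176.6] yaz -5.31 grip 39.6 9.7 F [-2.9  2.5  8.6] j6 7.3
tool shift now [-0.7 -0.5  2.6] turn -0.0
shift after turn [-0.7 -0.5  2.6]
side amber 294 p5/50/95 [[660.0, 57.0, 83.0], [673.0, 68.0, 153.0], [713.0, 112.0, 168.0]]
side blue 131 p5/50/95 [[669.0, 67.0, 177.0], [686.0, 78.0, 198.0], [706.0, 94.0, 204.0]]
```

{"api": "play_rows", "payload": {"commands": [40.2,0,0,0,0,41,0,0,0,0,44,0,0,0,0,50,0,0,0,0,56,0,0,0,0,60,0,0,0,0,60,0,0,-10,0,60,0,0,-20,0,60,0,0,-30,0,60,0,0,-30,0,60,0,0,-10,0]}}

```text
t: 12.9
tool_pos: [0.6947, 0.0896, 0.2798]
orientation: [[0.093, 0.996, 0.006], [0.996, -0.093, 0.0], [0.001, 0.006, -1.0]]
contact_force: [0.3, -0.4, 1.2]
gripper_width: 0.63
gripper_force: 0.0
```

```bash
cat >> h.py <<'E'
def caps(s,W,H):
    "standing bottles on the shaker: cap tops in shaker mm"
    m=(H[...,0]>100)&(H[...,0]<125)&(H[...,1]>110)&(W[...,2]>.19)&(W[...,2]<.215)
    for c in comps(m,15): r,_=rect(W[c]); print("cap sh",np.round(tosh(r[0]),1),np.round(r[1],1),"z",round(np.median(W[c][:,2]),3))
E
python3 - <<'E'
from h import *
st();s,W,H=snap(); bottles(s,W,H); caps(s,W,H)
held()
E
```

```text
t 12.9 tcp [694.7  89.6 279.8] yaz -5.32 grip 59.9 0.0 F [ 0.3 -0.4  1.2] j6 7.3
hue 15.0 body [ 414.4 -126.1] [60.7 94.5] ang 5.7 z 0.06 cap [409.7 -66.5] [32.8 23.7] dir 94.5 dist 59.8
side amber 281 p5/50/95 [[661.0, 58.0, 82.0], [674.0, 70.0, 153.0], [713.0, 114.0, 163.0]]
side blue 131 p5/50/95 [[672.0, 70.0, 176.0], [683.0, 81.0, 197.0], [702.0, 100.0, 203.0]]
```

Run:
```python
from h import *
go(410,152.5,200,8.8)
```

```text
t 13.0 tcp [694.3  89.6 277.2] yaz -5.32 grip 60.0 0.0 F [ 0.   0.2 -0.8] j6 7.3
tool shift now [  36.2 -289.2   75.9] turn -14.1
shift after turn [ 105.6 -271.3   77.2]
```

{"api": "play_rows", "payload": {"commands": [70,0,0,0,-4.7,70,0,0,0,-4.7,70,0,0,0,-4.7,70,6,-15,0,0,70,11.7,-30.1,0,0,70,11.7,-30.1,0,0,70,11.7,-30.1,0,0,70,11.7,-30.1,0,0,70,11.7,-30.1,0,0,70,11.7,-30.1,0,0,70,11.7,-30.1,0,0,70,11.7,-30.1,0,0,70,6,-15.5,0,0,70,0,0,25,0,70,0,0,30,0,70,0,0,22,0,70,0,0,0,0,70,0,0,0,0]}}

```text
t: 14.5
tool_pos: [0.4088, 0.1524, 0.1964]
orientation: [[-0.153, 0.988, -0.003], [0.988, 0.153, -0.001], [-0.0, -0.003, -1.0]]
contact_force: [0.4, -0.5, -0.1]
gripper_width: 0.738
gripper_force: 0.0
```

Run:
```python
from h import *
go(410,152.5,60,8.8)
for n in("top","side"):
    s,W,H=snap(n); print(n); bottles(s,W,H); caps(s,W,H)
```

```text
t 14.5 tcp [408.8 152.4 196.4] yaz 8.78 grip 70.2 0.0 F [ 0.4 -0.5 -0.1] j6 3.0
tool shift now [ -0.    1.7 136.4] turn -0.0
shift after turn [-1.000e-01  1.200e+00  1.364e+02]
top
hue 16.0 body [ 414.5 -126.7] [60.7 93.8] ang 5.5 z 0.06 cap [409.6 -68. ] [32.6 23.6] dir 94.7 dist 58.9
cap sh [42.4 74.4] [37.6 33. ] z 0.2
side
hue 13.0 body [415.9 106.5] [ 62.9 118.7] ang 7.9 z 0.06 cap [403.7 152. ] [30.1 22.9] dir 105.1 dist 47.1
hue 13.0 body [ 412.5 -114. ] [ 63.5 120.2] ang 4.3 z 0.06 cap [401.3 -69.4] [28.2 27.8] dir 104.1 dist 46.1
cap sh [38.9 71.6] [38.7 32.6] z 0.2
```

{"api": "play_rows", "payload": {"commands": [70,0,1,30,0,70,0,0,35,0,70,0,0,35,0,70,0,0,30,0,70,0,0,20,0,70,0,0,16,0,70,0,0,10,0,70,0,0,0,0,50,0,0,0,0,38,0,0,0,0,38,0,0,0,0,38,0,0,0,0,38,0,0,0,0,38,0,0,0,0,39.5,0,0,0,0,39.5,0,0,0,0]}}

```text
t: 15.93
tool_pos: [0.4107, 0.1528, 0.0216]
orientation: [[-0.153, 0.988, 0.001], [0.988, 0.153, 0.0], [0.0, 0.001, -1.0]]
contact_force: [-0.4, 1.1, 6.0]
gripper_width: 0.417
gripper_force: 15.0
```

{"api": "play_rows", "payload": {"commands": [39.7,0,0,0,0,39.7,0,0,0,0]}}

```text
t: 16.1
tool_pos: [0.4106, 0.1528, 0.0216]
orientation: [[-0.153, 0.988, 0.001], [0.988, 0.153, 0.0], [0.0, 0.001, -1.0]]
contact_force: [-0.3, 0.5, 6.7]
gripper_width: 0.419
gripper_force: 8.0
```

{"api": "play_rows", "payload": {"commands": [39.7,-3,0,-8.1,0,39.7,-3,0,-8,0,39.7,-4.2,0,-7.5,0,39.7,-4.2,0,-7.4,0,39.7,-5.3,0,-6.7,0,39.7,-5.3,0,-6.7,0,39.7,-6.3,0,-5.8,0,39.7,-6.3,0,-5.8,0,39.7,-7.1,0,-4.8,0,39.7,-7.2,0,-4.7,0,39.7,0,0,-8,0,39.7,0,0,-8,0,39.7,0,0,-8,0,39.7,0,0,-8,0,39.7,0,0,0,0,39.7,0,0,0,0,39.7,0,0,0,0,39.7,0,0,0,0]}}

```text
t: 17.6
tool_pos: [0.4181, 0.1015, 0.1184]
orientation: [[-0.153, 0.988, -0.001], [0.988, 0.153, -0.0], [0.0, -0.001, -1.0]]
contact_force: [-1.1, -0.2, -4.0]
gripper_width: 0.419
gripper_force: 8.9
```

Run:
```python
from h import *
held(); go(*sh(43,0),240,-5.3)
```

```text
side amber 271 p5/50/95 [[385.0, 69.0, 26.0], [401.0, 83.0, 93.0], [441.0, 117.0, 102.0]]
side blue 122 p5/50/95 [[395.0, 85.0, 116.0], [415.0, 91.0, 137.0], [430.0, 114.0, 168.0]]
t 17.65 tcp [418.1 101.5 118.4] yaz 8.79 grip 40.2 8.9 F [-0.6 -0.2 -3.9] j6 -4.0
tool shift now [-126.6  252.2 -121.8] turn 14.1
shift after turn [ -61.3  275.5 -121.6]
```

{"api": "play_rows", "payload": {"commands": [38,0,0,0,0,38,0,0,-12,4.7,38,0,0,-25,4.7,38,0,0,-30,4.7,38,0,0,-30,0,38,0,0,-24.6,0,38,-3,14,0,0,38,-4.8,22,0,0,38,-6.1,28,0,0,38,-6.1,28,0,0,38,-6.1,28,0,0,38,-6.1,28,0,0,38,-6.1,28,0,0,38,-6.1,28,0,0,38,-6.1,28,0,0,38,-5.1,22,0,0,38,-4,14,0,0,38,-1.8,7.5,0,0,38,0,0,0,0,38,0,0,0,0]}}

```text
t: 19.32
tool_pos: [0.6863, 0.0148, 0.2396]
orientation: [[0.093, 0.996, -0.001], [0.996, -0.093, 0.0], [0.0, -0.002, -1.0]]
contact_force: [-1.3, -0.1, -3.3]
gripper_width: 0.415
gripper_force: 30.0
```

Run:
```python
from h import *
go(*sh(43,0),185,-5.3);held()
s,W,H=snap(); bottles(s,W,H)
```

```text
t 19.32 tcp [686.3  14.8 239.6] yaz -5.32 grip 39.4 30.0 F [-1.3 -0.1 -3.3] j6 1.0
tool shift now [ 0.1  0.6 54.6] turn -0.0
shift after turn [ 0.1  0.5 54.6]
side amber 534 p5/50/95 [[654.0, -14.0, 84.0], [666.0, 17.0, 157.0], [705.0, 106.0, 223.0]]
side blue 215 p5/50/95 [[663.0, 1.0, 180.0], [681.0, 19.0, 240.0], [700.0, 97.0, 262.0]]
hue 15.0 body [ 414.5 -126.5] [60.7 95.4] ang 5.6 z 0.06 cap [407.8 -77.4] [ 9.  29.8] dir 97.8 dist 49.5
```

{"api": "play_rows", "payload": {"commands": [38,0,0,15,0,38,0,0,20,0,38,0,0,15,0,38,0,0,5,0,39.6,0,0,0,0,39.7,0,0,0,0,39.7,0,0,3,0,39.7,0,0,3,0,39.7,0,0,2,0,39.7,0,0,2,0,39.7,0,0,1,0,39.7,0,0,0,0,39.7,0,0,0,0]}}

```text
t: 20.5
tool_pos: [0.6876, 0.0141, 0.1767]
orientation: [[0.093, 0.996, 0.003], [0.996, -0.093, -0.001], [-0.001, 0.003, -1.0]]
contact_force: [-3.8, -2.8, 8.8]
gripper_width: 0.419
gripper_force: 9.4
```

{"api": "play_rows", "payload": {"commands": [40.2,0,0,0,0,41,0,0,0,0,44,0,0,0,0,50,0,0,0,0,56,0,0,0,0,60,0,0,0,0,60,0,0,-10,0,60,0,0,-20,0,60,0,0,-30,0,60,0,0,-30,0,60,0,0,-10,0,60,0,0,0,0]}}

```text
t: 21.5
tool_pos: [0.6877, 0.0147, 0.2781]
orientation: [[0.093, 0.996, 0.006], [0.996, -0.093, -0.0], [0.0, 0.006, -1.0]]
contact_force: [0.3, -0.1, 0.2]
gripper_width: 0.632
gripper_force: 0.0
```

Run:
```python
from h import *
s,W,H=snap("side"); bottles(s,W,H);caps(s,W,H); held()
s,W,H=snap(); bottles(s,W,H)
print("A: axis 95.4"); go(409.1,-69,200,5.4)
```

```text
hue 13.0 body [ 412.  -113.9] [ 64.  121.7] ang 6.5 z 0.06 cap [401.  -69.3] [29.8 26.5] dir 103.9 dist 45.9
cap sh [40.9 71.7] [37.3 34.3] z 0.199
cap sh [39.7 -2. ] [34.4 34.8] z 0.2
side amber 549 p5/50/95 [[655.0, -15.0, 82.0], [667.0, 24.0, 153.0], [706.0, 107.0, 163.0]]
side blue 265 p5/50/95 [[667.0, -3.0, 176.0], [681.0, 28.0, 197.0], [698.0, 96.0, 202.0]]
hue 15.0 body [ 414.7 -127.9] [60.7 91.1] ang 5.6 z 0.06 cap [408.2 -78.2] [29.8  3.8] dir 97.5 dist 50.1
A: axis 95.4
t 21.65 tcp [686.4  14.7 273. ] yaz -5.32 grip 60.1 0.0 F [ 0.  -0.4 -0. ] j6 1.0
tool shift now [-109.1 -268.3   73.5] turn -10.7
shift after turn [ -57.2 -284.    73. ]
```

{"api": "play_rows", "payload": {"commands": [70,0,0,0,-3.6,70,0,0,0,-3.6,70,0,0,0,-3.5,70,-3,-15,0,0,70,-6,-29,0,0,70,-6,-30,0,0,70,-6,-30,0,0,70,-6,-30,0,0,70,-6,-30,0,0,70,-6,-30,0,0,70,-6,-30,0,0,70,-6,-30,0,0,70,-4,-18,0,0,70,-2.2,-12,25,0,70,0,0,30,0,70,0,0,18,0,70,0,0,0,0,70,0,0,0,0,70,0,0,0,0]}}

```text
t: 23.23
tool_pos: [0.4099, -0.0689, 0.2017]
orientation: [[-0.094, 0.996, -0.0], [0.996, 0.094, 0.0], [0.0, -0.0, -1.0]]
contact_force: [0.2, -0.1, 0.7]
gripper_width: 0.733
gripper_force: 0.0
```

Run:
```python
from h import *
go(409.1,-69,19.5,5.4)
s,W,H=snap("side"); bottles(s,W,H);caps(s,W,H)
```

```text
t 23.23 tcp [409.9 -68.9 201.7] yaz 5.39 grip 69.7 0.0 F [ 0.2 -0.1  0.7] j6 -24.1
tool shift now [ -0.   -0.7 182.2] turn -0.0
shift after turn [  0.   -0.8 182.2]
hue 13.0 body [ 411.8 -114.3] [ 62.6 118.6] ang 5.4 z 0.061 cap [402.  -69.2] [29.8 29.6] dir 102.2 dist 46.2
cap sh [40.8 71.9] [34.7 35.5] z 0.2
cap sh [39.7 -2. ] [35.8 34.5] z 0.199
```

{"api": "play_rows", "payload": {"commands": [70,0,-0.7,30,0,70,0,0,35,0,70,0,0,35,0,70,0,0,32,0,70,0,0,22,0,70,0,0,18,0,70,0,0,9,0,70,0,0,0,0,50,0,0,0,0,38,0,0,0,0,38,0,0,0,0,38,0,0,0,0,38,0,0,0,0,38,0,0,0,0,39.5,0,0,0,0,39.7,0,0,0,0,39.7,0,0,0,0]}}

```text
t: 24.7
tool_pos: [0.4091, -0.0689, 0.0206]
orientation: [[-0.094, 0.996, 0.001], [0.996, 0.094, -0.0], [-0.0, 0.001, -1.0]]
contact_force: [0.0, 2.1, 6.7]
gripper_width: 0.419
gripper_force: 7.9
```

{"api": "play_rows", "payload": {"commands": [39.7,-3,0,-8.1,0,39.7,-3,0,-8,0,39.7,-4.2,0,-7.5,0,39.7,-4.2,0,-7.4,0,39.7,-5.3,0,-6.7,0,39.7,-5.3,0,-6.7,0,39.7,-6.3,0,-5.8,0,39.7,-6.3,0,-5.8,0,39.7,-7.1,0,-4.8,0,39.7,-7.2,0,-4.7,0,39.7,0,0,-8,0,39.7,0,0,-8,0,39.7,0,0,-8,0,39.7,0,0,-8,0,39.7,0,0,0,0,39.7,0,0,0,0,39.7,0,0,0,0,39.7,0,0,0,0]}}

```text
t: 26.2
tool_pos: [0.4136, -0.1204, 0.1175]
orientation: [[-0.094, 0.996, -0.0], [0.996, 0.094, 0.0], [0.0, -0.0, -1.0]]
contact_force: [0.0, -0.5, -2.1]
gripper_width: 0.418
gripper_force: 9.2
```

Run:
```python
from h import *
held(); go(*sh(43,-75),240,-5.3)
s,W,H=snap("side");caps(s,W,H)
```

```text
side amber 354 p5/50/95 [[381.0, -158.0, 29.0], [395.0, -141.0, 96.0], [437.0, -104.0, 104.0]]
side blue 116 p5/50/95 [[397.0, -136.0, 116.0], [408.0, -131.0, 135.0], [426.0, -119.0, 144.0]]
t 26.25 tcp [ 413.6 -120.5  117.5] yaz 5.39 grip 40.0 9.2 F [-0.4 -0.8 -3.1] j6 -30.4
tool shift now [  35.5  270.8 -122.7] turn 10.7
shift after turn [  85.   259.6 -122.5]
cap sh [40.2 71.3] [34.3 35.8] z 0.2
cap sh [38.6 -3. ] [33.  35.9] z 0.2
```

{"api": "play_rows", "payload": {"commands": [38,0,0,0,0,38,0,0,-12,3.6,38,0,0,-25,3.6,38,0,0,-30,3.5,38,0,0,-30,0,38,0,0,-25.5,0,38,4,13,0,0,38,7,22,0,0,38,9,27,0,0,38,9,27,0,0,38,9,27,0,0,38,9,27,0,0,38,9,27,0,0,38,9,27,0,0,38,9,27,0,0,38,6,20,0,0,38,4,11,0,0,38,1,4.5,0,0,38,0,0,0,0,38,0,0,0,0]}}

```text
t: 27.97
tool_pos: [0.6795, -0.06, 0.239]
orientation: [[0.093, 0.996, -0.002], [0.996, -0.093, 0.0], [0.0, -0.002, -1.0]]
contact_force: [-0.3, 0.5, -3.5]
gripper_width: 0.415
gripper_force: 30.0
```

Run:
```python
from h import *
held(); go(*sh(43,-75),185,-5.3)
```

```text
side amber 703 p5/50/95 [[646.0, -95.0, 84.0], [661.0, -44.0, 157.0], [698.0, 64.0, 223.0]]
side blue 272 p5/50/95 [[620.0, -166.0, 81.0], [673.0, -56.0, 202.0], [695.0, 23.0, 264.0]]
t 28.02 tcp [679.3 -60.1 239.6] yaz -5.33 grip 39.5 30.0 F [-0.6 -0.1 -2.4] j6 -5.3
tool shift now [ 0.4  0.6 54.6] turn -0.0
shift after turn [ 0.4  0.5 54.6]
```

{"api": "play_rows", "payload": {"commands": [38,0,0,15,0,38,0,0,20,0,38,0,0,15,0,38,0,0,5,0,39.6,0,0,0,0,39.7,0,0,0,0,39.7,0,0,3,0,39.7,0,0,3,0,39.7,0,0,2,0,39.7,0,0,2,0,39.7,0,0,1,0,39.7,0,0,0,0,39.7,0,0,0,0]}}

```text
t: 29.1
tool_pos: [0.6808, -0.0607, 0.1769]
orientation: [[0.093, 0.996, 0.004], [0.996, -0.093, -0.001], [-0.001, 0.004, -1.0]]
contact_force: [-1.4, -2.1, 9.8]
gripper_width: 0.419
gripper_force: 9.8
```

{"api": "play_rows", "payload": {"commands": [40.2,0,0,0,0,41,0,0,0,0,44,0,0,0,0,50,0,0,0,0,56,0,0,0,0,60,0,0,0,0,60,0,0,-10,0,60,0,0,-20,0,60,0,0,-30,0,60,0,0,-30,0,60,0,0,-10,0,60,0,0,0,0,60,0,0,0,0,60,0,0,0,0]}}

```text
t: 30.27
tool_pos: [0.6795, -0.06, 0.2728]
orientation: [[0.093, 0.996, -0.002], [0.996, -0.093, 0.0], [0.0, -0.002, -1.0]]
contact_force: [-0.0, -0.3, -0.7]
gripper_width: 0.629
gripper_force: 0.0
```

Run:
```python
from h import *
s,W,H=snap("side");caps(s,W,H); bottles(s,W,H)
print("post now",tosh([542.2,28.3]),"turn to yaz 84.7 or -95.3")
go(*sh(-130,0),273,84.7); go(*sh(-130,0),273,-95.3)
```

```text
cap sh [39.8 72.1] [34.3 37. ] z 0.2
cap sh [38.3 -3. ] [34.7 35.7] z 0.199
cap sh [ 41.1 -84.6] [39.8 35.3] z 0.2
post now [-1.0223082e+02 -4.6740000e-02] turn to yaz 84.7 or -95.3
t 30.32 tcp [679.5 -60.  272.6] yaz -5.32 grip 59.9 0.0 F [0.4 0.7 0.1] j6 -5.3
tool shift now [ 7.520e+01 -1.727e+02  1.000e-01] turn -90.0
shift after turn [172.6  75.3  -0.4]
t 30.32 tcp [679.5 -60.  272.6] yaz -5.32 grip 59.9 0.0 F [0.4 0.7 0.1] j6 -5.3
tool shift now [ 7.520e+01 -1.727e+02  1.000e-01] turn 90.0
shift after turn [-172.6  -75.3   -0.4]
```

{"api": "play_rows", "payload": {"commands": [80,0,0,0,-7,80,0,0,0,-7,80,0,0,0,-7,80,0,0,0,-7,80,0,0,0,-7,80,0,0,0,-7,80,0,0,0,-7,80,0,0,0,-7,80,0,0,0,-7,80,0,0,0,-7,80,0,0,0,-7,80,0,0,0,-7,80,0,0,0,-6,80,24,12.5,0,0,80,24,12.5,0,0,80,24,12.5,0,0,80,24,12.5,0,0,80,24,12.5,0,0,80,24,12.8,0,0]}}

```text
t: 31.9
tool_pos: [0.542, 0.0288, 0.273]
orientation: [[-0.996, 0.093, -0.002], [0.093, 0.996, 0.0], [0.002, 0.0, -1.0]]
contact_force: [-0.5, 0.4, 0.0]
gripper_width: 0.843
gripper_force: 0.0
```

Run:
```python
from h import *
s,W,H=snap("top");caps(s,W,H)
m=(W[...,2]>.12)&(W[...,2]<.145)&(abs(W[...,0]-.54)<.04)&(abs(W[...,1]-.02)<.04)
s2,W2,H2=snap("side")
m2=(W2[...,2]>.12)&(W2[...,2]<.142)&(abs(W2[...,0]-.54)<.04)&(abs(W2[...,1]-.02)<.04)&(H2[...,2]<60)
print("post",m.sum(),m2.sum(),rect(W2[m2])[0] if m2.sum()>5 else "")
go(*sh(-102,0),118,84.7)
```

```text
cap sh [42.4 74.3] [36.3 33.2] z 0.199
cap sh [42.7 -0.6] [34.8 36.2] z 0.2
cap sh [ 42.6 -84.5] [34.2 35.6] z 0.2
post 5 31 ((538.5155029296875, 24.102764129638672), (11.898714065551758, 13.260544776916504), 9.726224899291992)
t 32.0 tcp [540.8  29.9 273.7] yaz 84.77 grip 79.8 0.0 F [ 0.1 -0.7  0.6] j6 -88.6
tool shift now [ -2.2  -1.5 155.7] turn 0.1
shift after turn [ -1.8  -1.4 155.7]
```

{"api": "play_rows", "payload": {"commands": [70,-1,-0.7,25,0,70,-1,-0.7,35,0,70,0,0,35,0,70,0,0,30,0,70,0,0,20,0,70,0,0,10,0,70,0,0,0,0,40,0,0,0,0,15,0,0,0,0,15,0,0,0,0,15,0,0,0,0,15,0,0,0,0,15,0,0,0,0,15,0,0,0,0,15,0,0,0,0]}}

```text
t: 33.25
tool_pos: [0.5457, 0.0289, 0.1196]
orientation: [[-0.995, 0.095, 0.001], [0.095, 0.995, 0.004], [-0.001, 0.004, -1.0]]
contact_force: [5.4, 42.5, -0.4]
gripper_width: 0.237
gripper_force: 21.5
```

{"api": "play_rows", "payload": {"commands": [15,-2,0,0,0,15,-3,0,0,0,15,-4,0,0,0,15,-4,0,0,0,15,-4,0,0,0,15,-4,0,0,0,15,-4,0,0,0,15,-4,0,0,0,15,-3,0,0,0,15,-3,0,0,0,15,-2,0,0,0,15,0,0,0,0,15,0,0,0,0]}}

```text
t: 34.33
tool_pos: [0.5821, 0.0262, 0.1196]
orientation: [[-0.996, 0.093, -0.0], [0.093, 0.996, 0.004], [0.001, 0.004, -1.0]]
contact_force: [-0.8, 20.6, 3.4]
gripper_width: 0.223
gripper_force: 30.0
```

Run:
```python
from h import *
s,W,H=snap("top");caps(s,W,H)
s=st(); print("sh",tosh(s["tool_pos"]*1000))
```

```text
cap sh [44.2 74.7] [34.6 33.2] z 0.199
cap sh [44.1 -0.6] [36.2 33. ] z 0.2
cap sh [ 42.8 -84.6] [34.3 36.7] z 0.2
t 34.38 tcp [582.1  26.2 119.6] yaz 84.65 grip 21.6 30.0 F [-0.8 21.4  2.7] j6 -88.9
sh [-62.32287486   1.50096839]
```

{"api": "play_rows", "payload": {"commands": [15,-1,-1,0,0,15,-1.5,0,0,0,15,-1.5,0,0,0,15,-1,0,0,0,15,-1,0,0,0,15,-1,0,0,0,15,-1,0,0,0,15,0,0,0,0,15,0,0,0,0]}}

```text
t: 35.13
tool_pos: [0.5889, 0.0255, 0.1195]
orientation: [[-0.996, 0.093, -0.003], [0.093, 0.996, 0.005], [0.003, 0.005, -1.0]]
contact_force: [-5.2, 27.4, 6.5]
gripper_width: 0.225
gripper_force: 30.0
```

Run:
```python
from h import *
s=st(); print("sh",tosh(s["tool_pos"]*1000))
```

```text
t 35.13 tcp [588.9  25.5 119.5] yaz 84.65 grip 21.4 30.0 F [-5.2 27.4  6.5] j6 -89.0
sh [-55.51921383   1.46486502]
```

{"api": "play_rows", "payload": {"commands": [15,-1.5,-1,0,0,15,-1,0,0,0,15,-1,0,0,0,15,-1,0,0,0,15,0,0,0,0,15,0,0,0,0]}}

```text
t: 35.63
tool_pos: [0.5898, 0.0253, 0.1193]
orientation: [[-0.996, 0.093, -0.01], [0.093, 0.996, 0.007], [0.011, 0.006, -1.0]]
contact_force: [-22.5, 33.5, 17.1]
gripper_width: 0.225
gripper_force: 30.0
```

Run:
```python
from h import *
s=st(); print("sh",tosh(s["tool_pos"]*1000))
```

```text
t 35.63 tcp [589.8  25.3 119.3] yaz 84.67 grip 21.4 30.0 F [-22.5  33.5  17.1] j6 -89.1
sh [-54.53406061   1.41394331]
```

{"api": "play_rows", "payload": {"commands": [30,0,0,0,0,60,0,0,0,0,60,1.5,0,0,0,60,0,0,0,0,60,0,0,-20,0,60,0,0,-25,0,60,0,0,-10,0,0,4,26,0,0,0,5,33,0,0,0,5,33,0,0,0,5,33,0,0,0,5,33,0,0,0,5,33,0,0,0,5,31,0,0,0,0,0,0,0,0,0,0,0,0,0,0,0,0,0]}}

```text
t: 37.05
tool_pos: [0.5798, 0.2439, 0.174]
orientation: [[-0.996, 0.093, -0.0], [0.093, 0.996, -0.0], [0.0, -0.0, -1.0]]
contact_force: [0.4, -0.2, -1.0]
gripper_width: 0.015
gripper_force: 0.0
```

Run:
```python
from h import *
s=st(); p=tosh(s["tool_pos"]*1000); print("sh",p)
s,W,H=snap("side"); caps(s,W,H)
red=((H[...,0]<6)|(H[...,0]>174))&(H[...,1]>150)&(H[...,2]>70)&(W[...,2]>.1)&(W[...,2]<.125)&(W[...,1]>.1)
r,b=rect(W[red]); print("red",r,tosh(r[0]),red.sum())
s,W,H=snap("top"); caps(s,W,H)
m=(W[...,2]>.125)&(W[...,2]<.145)&(abs(W[...,0]-.58)<.06)&(abs(W[...,1]-.02)<.04); print("post",tosh(rect(W[m])[0][0]),m.sum())
P=np.array([-13,205.])
q=np.array([-88,222.]); print("to start, tool xy",-(q-p)[0],(q-p)[1])
for th,r,d in((19,65,24),(30,65,20),(42,65,20),(54,65,20),(66,65,20),(78,65,19),(86,65,18),(92,65,16)):
    t=np.radians(th);u=np.array([-np.cos(t),-np.sin(t)]);v=np.array([np.sin(t),-np.cos(t)])
    n=P+r*u-d*v; print(th,np.round(n,1),"tool",np.round([-(n-q)[0],(n-q)[1]],1)); q=n
```

```text
t 37.05 tcp [579.8 243.9 174. ] yaz 84.68 grip 1.4 0.0 F [ 0.4 -0.2 -1. ] j6 -67.9
sh [-84.70637128 218.12273966]
cap sh [39.8 71.6] [34.  34.6] z 0.2
cap sh [38.9 -2.6] [34.9 32.9] z 0.2
cap sh [ 41.  -85.2] [43.3 35.9] z 0.2
red ((613.7490844726562, 207.7806396484375), (93.74801635742188, 24.260591506958008), 21.36575698852539) [-47.57340769 185.2732683 ] 127
cap sh [42.8 74.5] [37.4 33.1] z 0.2
cap sh [42.3 -0.8] [36.6 32.9] z 0.199
cap sh [ 42.4 -84.7] [34.3 36.3] z 0.199
post [-5.84226888e+01  7.16197128e-04] 38
to start, tool xy 3.2936287178011128 3.877260338991789
19 [-82.3 206.5] tool [ -5.7 -15.5]
30 [-79.3 189.8] tool [ -3.  -16.7]
42 [-74.7 176.4] tool [ -4.6 -13.5]
54 [-67.4 164.2] tool [ -7.3 -12.2]
66 [-57.7 153.8] tool [ -9.7 -10.4]
78 [-45.1 145.4] tool [-12.6  -8.4]
86 [-35.5 141.4] tool [-9.6 -4. ]
92 [-26.7 139.5] tool [-8.8 -1.9]
```

{"api": "play_rows", "payload": {"commands": [0,3.3,3.9,25,0,0,0,0,26,0,0,0,0,20,0,0,0,0,0,0,0,-2.9,-7.8,0,0,0,-2.8,-7.7,0,0,0,-1.5,-8.4,0,0,0,-1.5,-8.3,0,0,0,-2.3,-6.8,0,0,0,-2.3,-6.7,0,0,0,-3.7,-6.1,0,0,0,-3.6,-6.1,0,0,0,-4.9,-5.2,0,0,0,-4.8,-5.2,0,0,0,-6.3,-4.2,0,0,0,-6.3,-4.2,0,0,0,-4.8,-2,0,0,0,-4.8,-2,0,0,0,0,0,0,0]}}

```text
t: 38.73
tool_pos: [0.6226, 0.1629, 0.1032]
orientation: [[-0.996, 0.093, 0.0], [0.093, 0.996, -0.0], [-0.0, -0.0, -1.0]]
contact_force: [-0.7, -0.0, -0.6]
gripper_width: 0.004
gripper_force: 0.0
```

```bash
cat >> h.py <<'E'
def arm():
    s=st(); print("sh",tosh(s["tool_pos"]*1000))
    for n in("side","top"):
        s,W,H=snap(n)
        red=((H[...,0]<6)|(H[...,0]>174))&(H[...,1]>150)&(H[...,2]>70)&(W[...,2]>.1)&(W[...,2]<.125)&(W[...,1]>.08)&(W[...,1]<.3)
        w=W[red]
        if len(w)>15: r,b=rect(w); print(n,"red",np.round(tosh(r[0]),1),np.round(r[1],1),"ang sh",round(r[2]+5.3,1),len(w))
E
python3 -c "from h import *; arm()"
```

```text
t 38.73 tcp [622.6 162.9 103.2] yaz 84.66 grip 0.4 0.0 F [-0.7 -0.  -0.6] j6 -75.9
sh [-34.6250292  141.41609822]
side red [-25.8 162.1] [ 9.6 89.2] ang sh 6.6 31
```

{"api": "play_rows", "payload": {"commands": [0,-2,-0.5,0,0,0,-2,-0.5,0,0,0,-2,0,0,0,0,-2,0,0,0,0,0,0,0,0]}}

```text
t: 39.25
tool_pos: [0.6253, 0.1624, 0.103]
orientation: [[-0.996, 0.092, -0.01], [0.092, 0.996, -0.0], [0.01, -0.001, -1.0]]
contact_force: [-22.5, 2.8, 10.8]
gripper_width: 0.007
gripper_force: 11.3
```

```bash
python3 -c "from h import *; arm()"
```

```text
t 39.25 tcp [625.3 162.4 103. ] yaz 84.71 grip 0.7 11.3 F [-22.5   2.8  10.8] j6 -76.1
sh [-31.92178619 141.11154155]
side red [-21.9 165.7] [11.7 94.4] ang sh 8.2 36
```

{"api": "play_rows", "payload": {"commands": [0,8,0,0,0,0,8,0,0,0,0,0,0,-20,0,0,0,0,-35,0,0,0,0,-35,0,0,0,0,-35,0,0,0,0,-35,0,50,6,-15,0,0,50,3,-30,0,0,50,0,-35,0,0,50,0,-35,0,0,50,0,-35,0,0,50,0,-35,0,0,50,0,-20,0,0,50,0,0,0,0,50,0,0,0,0]}}

```text
t: 40.68
tool_pos: [0.5855, -0.0409, 0.2634]
orientation: [[-0.995, 0.095, 0.001], [0.095, 0.995, 0.0], [-0.001, 0.0, -1.0]]
contact_force: [0.6, -0.1, 0.7]
gripper_width: 0.516
gripper_force: 0.0
```

Run:
```python
from h import *
arm(); s,W,H=snap(); caps(s,W,H)
D=np.array([.6225,-.2152])
rr=np.hypot(W[...,0]-D[0],W[...,1]-D[1]); 
g=(W[...,2]>.105)&(W[...,2]<.135)&(rr<.05); r,_=rect(W[g]); print("grip",r,g.sum())
ann=(rr>.034)&(rr<.054)&(W[...,2]>.07)&(W[...,2]<.1)
a=np.degrees(np.arctan2(W[...,1]-D[1],W[...,0]-D[0]))
og=ann&((H[...,0]<20)|(H[...,0]>172))&(H[...,1]>70)
wt=ann&(H[...,1]<90)&(H[...,2]>110)
print("orange",np.round(a[og],0),np.round(rr[og],3)); print("white az",np.sort(np.round(a[wt])))
m=(W[...,2]>.125)&(W[...,2]<.145)&(abs(W[...,0]-.58)<.06)&(abs(W[...,1]-.02)<.04); print("post",tosh(rect(W[m])[0][0]),m.sum())
cv2.imwrite("pics/d1.png",cv2.resize(s["image"][120:215,190:390],None,fx=4,fy=4,interpolation=cv2.INTER_CUBIC))
```

```text
t 40.68 tcp [585.5 -40.9 263.4] yaz 84.56 grip 49.1 0.0 F [ 0.6 -0.1  0.7] j6 -95.0
sh [-52.68014113 -64.96008352]
side red [-16.6 168.8] [96.9 24.9] ang sh 93.2 112
top red [-11.4 168.2] [22.8 92.8] ang sh 5.5 124
cap sh [42.7 72.9] [34.7 34.5] z 0.2
cap sh [43.4 11.6] [10.6 32.1] z 0.2
grip ((622.076171875, -214.8657989501953), (55.68060302734375, 15.254070281982422), 65.62333679199219) 99
orange [-27. -31. -33. -29. -32. -27. -31. -30. -34. -32.] [0.05  0.052 0.052 0.046 0.047 0.041 0.043 0.039 0.041 0.036]
white az [-169. -165. -154. -147. -126. -121. -113. -103.  -84.  -84.  -84.  -83.
  -83.  -81.  -81.  -80.  -79.  -78.  -78.  -76.  -74.  -66.  -60.  -60.
  -58.  -57.  -57.  -55.  -55.  -54.  -53.  -52.  -51.  -46.  -41.  -36.
  -35.  -26.  -24.   -8.   -8.   -7.   -7.   -6.   -5.   -4.   -4.   -3.
   -2.   15.   16.   17.   18.   19.   20.   21.   22.   22.   23.   24.
   41.   42.   43.   45.   45.   46.   47.   48.   49.   51.   67.   71.
   71.  137.  143.  155.  166.]
post [-639.48444  -78.32433] 0
```

View pics/d1.png

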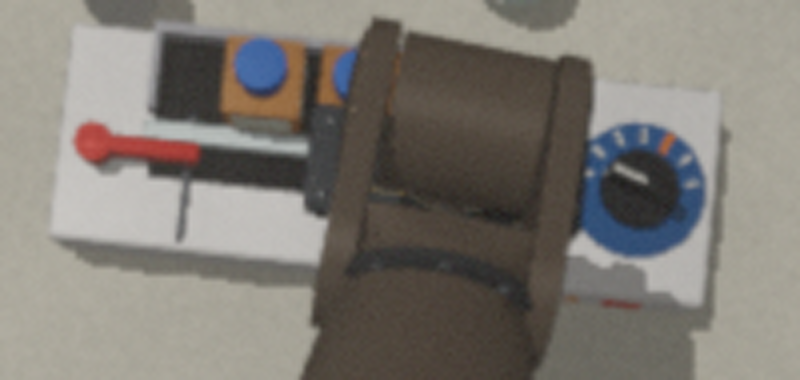

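The button arm lies along the bar (locked). The pointer is at azimuth 65.6° and the orange mark at about -31°, so the dial needs about 96.6° clockwise.

{"api": "play_rows", "payload": {"commands": [50,0,0,0,7,50,0,0,0,7,50,0,0,0,7,50,0,0,0,7,50,0,0,0,7,50,0,0,0,7,50,0,0,0,7,50,0,0,0,7,50,0,0,0,7,50,0,0,0,7,50,0,0,0,7,50,0,0,0,7,50,0,0,0,7,50,0,0,0,7,50,0,0,0,7,50,0,0,0,4,50,0,0,0,0,50,0,0,0,0]}}

```text
t: 42.33
tool_pos: [0.5857, -0.0391, 0.2633]
orientation: [[0.408, 0.913, 0.0], [0.913, -0.408, 0.0], [0.0, 0.0, -1.0]]
contact_force: [0.6, -0.2, 0.1]
gripper_width: 0.522
gripper_force: 0.0
```

```bash
python3 -c "
from h import *
go(622.3,-215,150,-24.4)"
```

```text
t 42.33 tcp [585.7 -39.1 263.3] yaz -24.09 grip 49.6 0.0 F [ 0.6 -0.2  0.1] j6 13.8
tool shift now [-145.6  105.2  113.3] turn 0.3
shift after turn [-145.1  106.   113.3]
```

{"api": "play_rows", "payload": {"commands": [50,-12,9,0,0.3,50,-22,16,0,0,50,-26,19,0,0,50,-26,19,0,0,50,-26,19,0,0,50,-20,14.5,0,0,50,-13.1,9.5,0,0,50,0,0,30,0,50,0,0,35,0,50,0,0,30,0,50,0,0,18,0,50,0,0,0,0,50,0,0,0,0]}}

```text
t: 43.42
tool_pos: [0.6217, -0.2161, 0.1501]
orientation: [[0.416, 0.91, -0.001], [0.91, -0.416, 0.001], [0.0, -0.001, -1.0]]
contact_force: [-0.1, 0.6, 0.2]
gripper_width: 0.525
gripper_force: 0.0
```

```bash
python3 -c "
from h import *
go(622.3,-215,106,-24.4)
s,W,H=snap(); caps(s,W,H)"
```

```text
t 43.42 tcp [ 621.7 -216.1  150.1] yaz -24.56 grip 49.9 0.0 F [-0.1  0.6  0.2] j6 -0.4
tool shift now [ 1.2  0.2 44.1] turn -0.2
shift after turn [ 1.2  0.1 44.1]
cap sh [42.7 74.5] [36.6 33.1] z 0.199
cap sh [42.6 -0.1] [34.6 34.9] z 0.199
cap sh [ 42.9 -84.9] [34.3 36. ] z 0.2
```

{"api": "play_rows", "payload": {"commands": [50,1,0,20,0,50,0,0,16,0,50,0,0,8,0,50,0,0,0,0,30,0,0,0,0,8,0,0,0,0,8,0,0,0,0,8,0,0,0,0,8,0,0,0,0,8,0,0,0,0,8,0,0,0,0,8,0,0,0,0]}}

```text
t: 44.47
tool_pos: [0.6221, -0.2153, 0.1066]
orientation: [[0.417, 0.909, 0.0], [0.909, -0.417, -0.0], [0.0, 0.0, -1.0]]
contact_force: [-0.3, 0.7, 2.9]
gripper_width: 0.144
gripper_force: 30.0
```

{"api": "play_rows", "payload": {"commands": [8,0,0,0,4,8,0,0,0,6,8,0,0,0,6,8,0,0,0,6,8,0,0,0,6,8,0,0,0,6,8,0,0,0,6,8,0,0,0,6,8,0,0,0,6,8,0,0,0,6,8,0,0,0,6,8,0,0,0,6,8,0,0,0,6,8,0,0,0,6,8,0,0,0,6,8,0,0,0,5,8,0,0,0,3.6,8,0,0,0,0,8,0,0,0,0]}}

```text
t: 46.05
tool_pos: [0.6217, -0.214, 0.1066]
orientation: [[0.855, -0.519, -0.001], [-0.519, -0.855, 0.002], [-0.002, -0.001, -1.0]]
contact_force: [-3.0, 7.2, 5.8]
gripper_width: 0.143
gripper_force: 30.0
```

```bash
python3 -c "
from h import *
st()"
```

```text
t 46.05 tcp [ 621.7 -214.   106.6] yaz -121.25 grip 13.6 30.0 F [-3.   7.2  5.8] j6 96.4
```

{"api": "play_rows", "payload": {"commands": [16,0,0,0,0,25,0,0,0,0,45,0,0,0,0,50,0,0,0,0,50,0,0,-10,0,50,0,0,-25,0,50,0,0,-35,0,50,0,0,-40,0,50,0,0,-40,0,50,-30,0,0,0,50,-35,0,0,0,50,-35,0,0,0,50,-35,0,0,0,50,-35,0,0,0,50,0,0,0,0,50,0,0,0,0]}}

```text
t: 47.38
tool_pos: [0.476, -0.1267, 0.2577]
orientation: [[0.855, -0.518, 0.002], [-0.518, -0.855, -0.001], [0.002, -0.0, -1.0]]
contact_force: [1.4, -0.7, 1.2]
gripper_width: 0.527
gripper_force: 0.0
```

Run:
```python
from h import *
arm(); s,W,H=snap(); caps(s,W,H)
D=np.array([.6225,-.2152]); rr=np.hypot(W[...,0]-D[0],W[...,1]-D[1])
g=(W[...,2]>.105)&(W[...,2]<.135)&(rr<.05); print("grip",rect(W[g])[0],g.sum())
m=(W[...,2]>.125)&(W[...,2]<.145)&(abs(W[...,0]-.58)<.06)&(abs(W[...,1]-.02)<.04); print("post",tosh(rect(W[m])[0][0]) if m.sum() else 0,m.sum())
cv2.imwrite("pics/d2.png",cv2.resize(s["image"][110:235,190:390],None,fx=4,fy=4,interpolation=cv2.INTER_CUBIC))
```

```text
t 47.38 tcp [ 476.  -126.7  257.7] yaz -121.2 grip 50.1 0.0 F [ 1.4 -0.7  1.2] j6 98.6
sh [-153.85071611 -160.46707556]
side red [-21.8 169.1] [94.3 27.3] ang sh 82.4 113
top red [-10.8 168.8] [23.3 92.5] ang sh 6.5 124
cap sh [42.9 74.5] [36.5 32.9] z 0.2
cap sh [42.6  0.4] [35.1 36.1] z 0.199
cap sh [ 42.4 -84.3] [34.5 36. ] z 0.2
grip ((621.9050903320312, -215.6417236328125), (14.04820442199707, 58.315956115722656), 58.291500091552734) 86
post [-57.98233827   0.06148811] 38
```

View pics/d2.png

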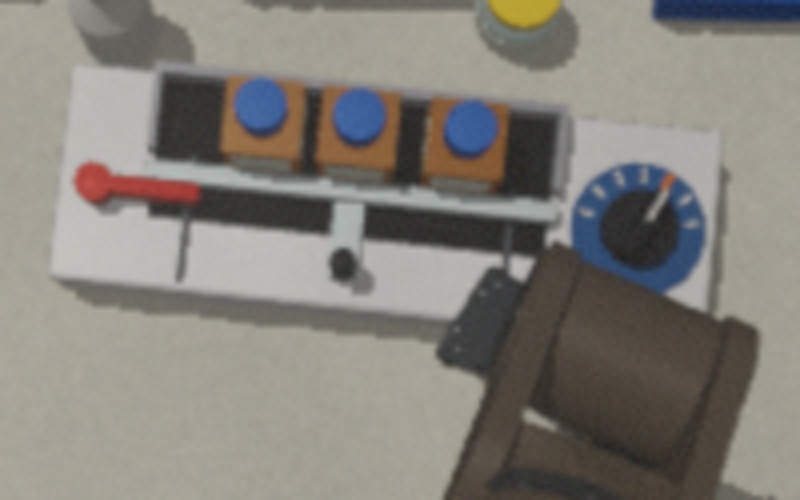

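The picture shows three bottles upright behind the closed bar, the red arm along the bar's front, and the white pointer on the orange mark at about (665,190). Handing in.

```bash
python3 -c "
from workcell import manip
print(manip.close_job())"
```

```text
the job is handed in; nothing more can be done
None
```

The job is handed in: all three bottles present at the start stand upright on the platform, the bar is fully home and locked by the turnbutton, and the dial was set last, to mark 4 (about 47 s of the 210 s; the hand-in gave no verdict).

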